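# Open the push-button biscuit box and fill it from the baking tray

### The arm

A 6-joint arm with a two-finger parallel gripper is mounted at the origin on a cart in front of the work surface, level with it; the furniture and walls round the work are solid. World frame = base frame: x ahead of the robot, y to its left, z up, the work surface at z = 0. Lengths are in m, angles in rad, forces in N, time in s.
With the tool pointing down it reaches from about 0.35 to 0.85 m from the base axis. Payload 8.1 kg.
Tool frame: the origin (TCP) lies between the finger pads; the fingertips stand 14 mm ahead of it and the grasp point (between the pads) lies 5 mm behind it (robot.tcp_to_tips is the z of the fingertips in the tool frame, in m); z points along the fingers, y is the line along which they close (so a half turn about z gives the same grasp; the last joint's range is limited). The gripper opens to 93 mm and grips with 3 to 60 N. Pads are 15 mm wide; open, the fingers measure 128 mm over their backs; the gripper's body (75 mm by 188 mm) begins 65 mm behind the grasp point.
Start: joints at [-1.256, 0.13, 1.488, -0, 1.523, -0.085], TCP at [0.234, -0.553, 0.233] pointing down, gripper open.
Joint ranges: [-2.96, 2.96], [-0.89, 2.26], [0.02, 2.5], [-1.34, 4.48], [0, 2.73], [-2.66, 2.66]. Speed limits (rad/s): [2.39, 2.39, 2.79, 3.14, 3.14, 3.14].

### API

Orientations are given as a rotation vector (axis times angle).
In Python, from plant import sensors, read_camera, robot gives the robot as it stands.
- The arm moves only by the tool inch_along, called after "Call:" in YAML: its name, and indented under it one key for each argument. Schema: {"type":"object","properties":{"plan":{"type":"array","items":{"type":"array","items":{"type":"array","items":{"type":"number"},"minItems":5,"maxItems":5},"minItems":1,"maxItems":20},"minItems":1,"maxItems":1},"force":{"type":"number"},"only":{"type":"string"},"quiet":{"type":"boolean"},"lines":{"type":"string"}},"required":["plan"],"additionalProperties":false}. plan is a list that holds a single list of rows (three levels of brackets), with 1 to 20 rows, each of 5 numbers: the finger opening in m, then dx, dy, dz in m, then a turn about the tool's z in rad; each row shifts and turns the commanded pose from where the row before left it, along the tool's axes as they then stand; what a row does not reach is not made up. A row lasts 1/10 s, in which the tool goes at most 0.05 m and 0.15 rad, less where a joint would pass 70% of its speed; a pose out of reach is approached as far as the arm can. The fingers move at their own pace and stop on an object; force is the grip in N (left out, the last holds). Time passes only in rows, so rows that do not move let the fingers close. The tool returns the time, the measured TCP pose, the force, the opening and the grip force at its end. only (a regular expression) keeps the lines of the reply that match it, lines (a string "A,B") keeps lines A to B, and quiet returns only ok. Input that does not fit is refused with a message, and nothing moves.
- sensors.read_state(): the state, without advancing time (a new reading comes with each control period).
- read_camera(name): name is "scene" or "top" or "wrist"; returns a dict with "image" (400x640x3 uint8, red, green, blue), "depth" (400x640 float32, m along the optical axis (not along the pixel's ray), 0 where there is no reading), "fx", "fy", "cx", "cy" (pixels), "dist" ([k1, k2, p1, p2, k3] as OpenCV has them; the pictures are not rectified), "R" (3x3) and "t" (3): a world point X has camera coordinates R X + t. Camera axes: x right, y down, z forward; pixel columns grow to the right and rows downward; lengths in m; the calibration is good to about 2 mm. A picture is of the moment at which its call begins.
- robot.close_job(): hands the job in; it is judged then, once.
The state is a dict: "t": time; "q": joint angles; "dq": joint speeds; "joint_torque": joint torques, N m; "tool_pos": TCP position; "orientation": TCP orientation; "force": force on the tool from outside, world axes, zero at the start; "wrist_torque": the same for the moment, N m; "opening": finger opening in m; "gripper_force": force on a finger pad.
Only numpy, scipy, OpenCV 4.12 (cv2) and the standard library are available. Lean on these libraries where they do the work, as an engineer would, in place of code of your own. Each camera call takes 0.05 s, during which the arm holds its last target. There are 200 camera calls.

### The job

Fill the biscuit box for the table. It skids on its felt feet, so push it back against the spice ledge and, braced there, press the button in its front, under the edge of the lid, so that the lid springs open. Then lift the baking tray, tip all five biscuits off its open end into the box, and set the empty tray back down flat on the worktop, leaving the lid open, the box by the ledge and the other things on the worktop where they are.

Things in the scene. Friction and masses are not known exactly. Their poses are not given: they have to be found in the camera images.
- biscuit_box: loose biscuit box, 0.6 kg: white steel tub 137 mm deep (x), 130 wide (y), rim 78 mm high, upright walls 4 mm thick, under a wooden lid (top 87 mm high when shut) that overhangs the front. Origin: centre of the tub's underside; x from its front to its back, z up. Push button in the middle of its front wall (x = -68 mm). Glides easily on felt feet (friction about 0.18)
- box_button (a joint): travel of the push button (m): 0 out, 0.006 fully in, level, straight into the front wall (along box x). About 3 N to start it, 6.5 N at 4 mm, where the lid's catch lets go, 8 N fully in. It springs out again. That is more than the box's feet can hold, so the box slides away instead unless its back bears on something fixed
- button_face (a point): middle of the button's upright outer face, 48 mm above the box's underside and 10 mm in front of its front wall. The button is a steel bar 54 mm wide and 22 mm high. The shut lid's front edge is 31 mm higher and juts out 13 mm in front of this face, so a finger has to reach in under it leaning, pointing ahead and down (about 40 degrees from vertical)
- box_lid (a joint): opening angle of the lid (rad) about its hinge along the rear rim: 0 shut and held by the catch, 1.65 standing up open (then its edge is 240 mm above the worktop). When the catch lets go a damped spring swings it up in about 1 s and keeps it open; nothing may be in its way
- box_mouth (a point): middle of the mouth of the box, at rim height; the mouth is 129 mm (box x) by 122 mm (box y), the floor 70 mm below it
- spice_ledge: wooden spice ledge, fixed to the worktop: 90 mm deep (x), 360 mm wide (y), 50 mm high, flat upright front face at x = -45 mm; spice jars up to 106 mm tall stand on it, their middles 12 mm behind its origin. Origin: centre of its underside; x points away from the robot
- box_back (a point): middle of the lower edge of the box's flat upright back, at box x = +68.5 mm, z = 3 mm
- tray: narrow aluminium baking tray, loose, 0.18 kg, 150 mm long (x), 68 mm wide (y), upright sides 34 mm high along both lengths and across the end at x = -75 mm; the end at x = +75 mm is open, so things slide off there. Floor 10 mm up, sides 2.5 mm thick. Origin: centre of its underside, z up. Can be grasped across its long sides
- biscuit_1: round domed biscuit, 29 mm across, 16.5 mm high, 12 g, slides off the tray when that is tipped by 35 degrees or more. Origin: centre of its flat underside
- biscuit_2: round domed biscuit, 29 mm across, 16.5 mm high, 12 g, slides off the tray when that is tipped by 35 degrees or more. Origin: centre of its flat underside
- biscuit_3: round domed biscuit, 29 mm across, 16.5 mm high, 12 g, slides off the tray when that is tipped by 35 degrees or more. Origin: centre of its flat underside
- biscuit_4: round domed biscuit, 29 mm across, 16.5 mm high, 12 g, slides off the tray when that is tipped by 35 degrees or more. Origin: centre of its flat underside
- biscuit_5: round domed biscuit, 29 mm across, 16.5 mm high, 12 g, slides off the tray when that is tipped by 35 degrees or more. Origin: centre of its flat underside
- mug: bystander, loose: small dark mug, 59 mm wide with its handle reaching 84 mm, 53 mm high. Origin: centre of its underside
- glass: bystander, loose: small clear tumbler, 51 mm across, 58 mm high. Origin: centre of its underside
- soup_tin: bystander, loose: small food tin, 57 mm across, 72 mm high. Origin: centre of its underside
- jam_jar: bystander, loose: preserve jar, 62 mm across, 85 mm high. Origin: centre of its underside
- teaspoon: bystander, loose: steel teaspoon, 138 x 28 x 12 mm. Origin: centre of its underside

How it is judged:
On the way, in this order (a step that is already met when the one before it is completed fails the run):
1. the button is pressed in while the box bears against the spice ledge (contact force between biscuit_box and spice_ledge above 0.3 N and value of joint box_button above 0.003 m), for 0.05 s.
2. the lid has sprung open (value of joint box_lid above 1.3 rad), for 0.2 s.
3. the tray is lifted and tipped (height (world z) of tray above 0.05 m and angle between tray's own z axis and vertical above 0.3 rad), for 0.1 s.
At the end, for the whole second after the job is handed in: All five biscuits lie at rest inside the box's compartment, the lid stands open (over 1.3 rad), the box stands upright with the middle of its back within 15 mm of the ledge's front face, and the tray stands level (within 0.06 rad) and at rest on the worktop (x of biscuit_1 in the frame of biscuit_box between -0.066 and 0.066 m and y of biscuit_1 in the frame of biscuit_box between -0.062 and 0.062 m and z of biscuit_1 in the frame of biscuit_box between 0 and 0.075 m and linear speed of each of biscuit_1, biscuit_2, biscuit_3, biscuit_4, biscuit_5, tray, biscuit_box below 0.02 m/s and x of biscuit_2 in the frame of biscuit_box between -0.066 and 0.066 m and y of biscuit_2 in the frame of biscuit_box between -0.062 and 0.062 m and z of biscuit_2 in the frame of biscuit_box between 0 and 0.075 m and x of biscuit_3 in the frame of biscuit_box between -0.066 and 0.066 m and y of biscuit_3 in the frame of biscuit_box between -0.062 and 0.062 m and z of biscuit_3 in the frame of biscuit_box between 0 and 0.075 m and x of biscuit_4 in the frame of biscuit_box between -0.066 and 0.066 m and y of biscuit_4 in the frame of biscuit_box between -0.062 and 0.062 m and z of biscuit_4 in the frame of biscuit_box between 0 and 0.075 m and x of biscuit_5 in the frame of biscuit_box between -0.066 and 0.066 m and y of biscuit_5 in the frame of biscuit_box between -0.062 and 0.062 m and z of biscuit_5 in the frame of biscuit_box between 0 and 0.075 m and value of joint box_lid above 1.3 rad and height (world z) of tray between -0.005 and 0.008 m and angle between each of tray, biscuit_box's own z axis and vertical below 0.06 rad and height (world z) of biscuit_box below 0.008 m and x of box_back in the frame of spice_ledge above -0.06 m); the robot touches nothing.
It fails at once if a bystander (mug, glass, tin, jam jar, teaspoon) is shifted by more than 30 mm (distance of any of mug, glass, soup_tin, jam_jar, teaspoon from where it was at the start of the episode above 0.03 m).
It also fails if it takes over 64 s, if anything falls off the work surface, if the arm or the gripper's body presses on something with over 40 N, if the wrist force passes 120 N, or if a joint passes its speed limit or range.

## Working session

There is one attempt and no reset: what is moved stays moved. The work goes in short steps, Python scripts to look and compute and a tool call to move; the robot and the scene stay as the last step left them, time stands still between calls to the robot, and variables do not carry over. Pictures are saved under pics/ and viewed, at most 10 in all, crops included, and the job is handed in when it is done.

```bash
ls; mkdir -p pics; python3 - <<'E'
from plant import sensors, read_camera, robot
import cv2,numpy as np
for n in ["top","scene"]:
    c=read_camera(n); cv2.imwrite(f"pics/{n}0.png",c["image"][:,:,::-1]); np.savez(f"{n}0.npz",**c)
    print(n,c["fx"],c["cx"],c["cy"],c["dist"],(-c["R"].T@c["t"]),c["R"].round(3).tolist())
s=sensors.read_state();print(s)
E
```

```text
pics
top 510.13523235451754 313.4517276220571 202.38794650914963 [-0.12943852  0.          0.          0.          0.        ] [ 0.35478473 -0.03447289  1.39630262] [[-0.016, -1.0, -0.006], [-0.985, 0.016, -0.171], [0.171, 0.003, -0.985]]
scene 368.95961965411107 317.7749239093825 201.8342709683925 [-0.00049366  0.          0.          0.          0.        ] [ 1.09167506 -0.92267048  0.72639177] [[0.855, 0.518, 0.015], [0.29, -0.454, -0.843], [-0.43, 0.725, -0.538]]
{'t': 0.1, 'q': array([-1.25644613e+00,  1.31089944e-01,  1.48914430e+00,  8.64597667e-06,
        1.52301873e+00, -8.53902129e-02]), 'dq': array([-1.94355929e-06, -2.08537295e-03, -2.09281924e-03, -5.59971197e-04,
        3.46004907e-04, -3.73085703e-04]), 'joint_torque': array([ 1.75919788e-03, -5.61343074e+01, -4.93094623e+01,  7.71756750e-02,
        2.91418796e-02, -8.46135254e-05]), 'tool_pos': array([ 0.23338551, -0.55222084,  0.23170409]), 'orientation': array([-3.07743348e+00, -6.23410145e-01,  2.84289377e-04]), 'force': array([-0.47033365,  0.17491268, -0.64139057]), 'wrist_torque': array([-0.03016574,  0.01722909, -0.07305584]), 'gripper_force': 0.0, 'opening': 0.09277636499275725}
```

View pics/top0.png

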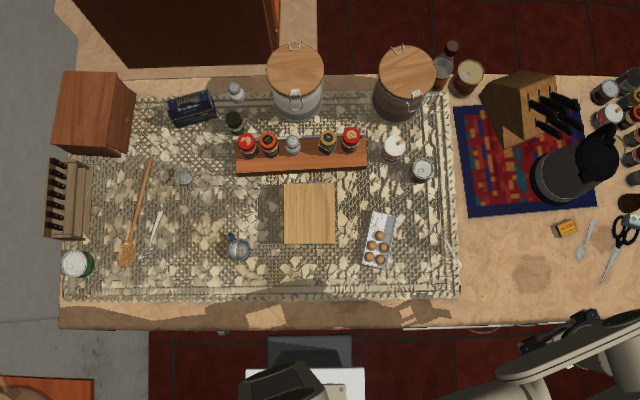

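View pics/scene0.png

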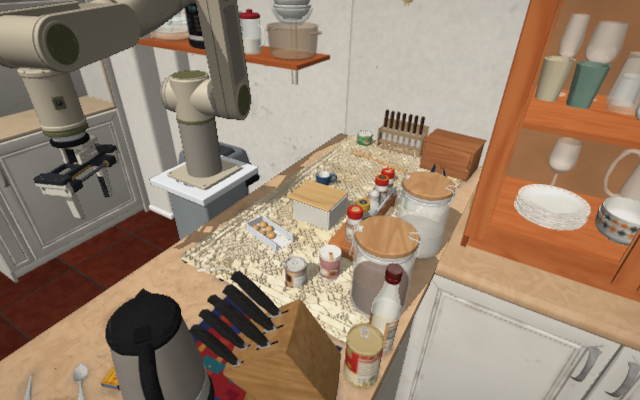

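The top view shows the lid at (284–335, 183–243), the ledge at (236–367, 140–173) and the tray with biscuits at (363–395, 210–268). The bystanders are the mug at (238,247), the glass at (184,176), the spoon at (155,225), the tin at (422,170) and the jam jar at (392,148). Next I'll measure the box, tray and ledge.

```bash
cat > h.py <<'E'
import cv2,numpy as np
def cam(c): 
    return np.array([[c["fx"],0,c["cx"]],[0,c["fy"],c["cy"]],[0,0,1]]),np.array(c["dist"])
def cloud(c):
    K,d=cam(c);h,w=c["depth"].shape
    u,v=np.meshgrid(np.arange(w),np.arange(h))
    p=cv2.undistortPoints(np.stack([u,v],-1).reshape(-1,1,2).astype(np.float64),K,d).reshape(h,w,2)
    X=np.dstack([p,np.ones((h,w))])*c["depth"][...,None]
    return (X-c["t"])@c["R"]
def ray(c,uv,z):
    K,d=cam(c);p=cv2.undistortPoints(np.array(uv,float).reshape(-1,1,2),K,d).reshape(-1,2)
    D=np.c_[p,np.ones(len(p))]@c["R"];o=-c["R"].T@c["t"]
    return o+D*((z-o[2])/D[:,2])[:,None]
def rect(P):
    (cx,cy),(a,b),ang=cv2.minAreaRect((P[:,:2]*1000).astype(np.float32));return round(cx),round(cy),round(a),round(b),round(ang,1)
E
python3 - <<'E'
from h import *
c=dict(np.load("top0.npz"));P=cloud(c);im=c["image"]
def reg(r,z0,z1):
    u0,u1,v0,v1=r;Q=P[v0:v1,u0:u1].reshape(-1,3);Q=Q[(Q[:,2]>z0)&(Q[:,2]<z1)];return Q
for n,r,z0,z1 in [("lid",(270,345,178,252),.07,.1),("ledge",(225,375,130,182),.04,.056),("tray",(352,402,200,276),.006,.05),("traywall",(352,402,200,276),.028,.04),("mug",(222,258,228,266),.03,.07),("tin",(408,440,155,188),.06,.08),("jam",(378,408,130,165),.07,.1),("glass",(170,198,160,190),.02,.07)]:
    Q=reg(r,z0,z1);print(n,len(Q),rect(Q) if len(Q)>3 else "",np.median(Q[:,2]).round(3) if len(Q) else "")
print("table z",np.median(P[255:290,280:340,2]))
# tray profile image
t=cv2.resize(im[195:280,345:415,::-1],None,fx=7,fy=7,interpolation=cv2.INTER_CUBIC);cv2.imwrite("pics/tray.png",t)
# lid contour by depth
m=((P[...,2]>.075)&(P[...,2]<.1)).astype(np.uint8);m[:178]=0;m[252:]=0;m[:,:270]=0;m[:,345:]=0
k=cv2.findContours(m,0,2)[0];k=max(k,key=cv2.contourArea);b=cv2.boxPoints(cv2.minAreaRect(k));print(b.tolist());print(ray(c,b,.087).round(3).tolist())
E
```

```text
lid 3150 (556, -18, 164, 134, 0.6) 0.087
ledge 2785 (741, 10, 126, 371, 2.1) 0.05
tray 2312 (496, -201, 137, 207, 88.6) 0.011
traywall 160 (487, -205, 69, 148, 76.7) 0.032
mug 187 (474, 170, 75, 57, 1.7) 0.05
tin 371 (672, -324, 57, 57, 63.6) 0.068
jam 381 (734, -248, 57, 58, 75.0) 0.084
glass 220 (669, 324, 51, 49, 81.2) 0.046
table z 0.0057786170228624496
[[282.8387451171875, 182.4558563232422], [333.9903564453125, 181.49073791503906], [335.1583251953125, 243.3932342529297], [284.0067138671875, 244.3583526611328]]
[[0.636, 0.049, 0.087], [0.637, -0.085, 0.087], [0.474, -0.084, 0.087], [0.473, 0.047, 0.087]]
```

View pics/tray.png

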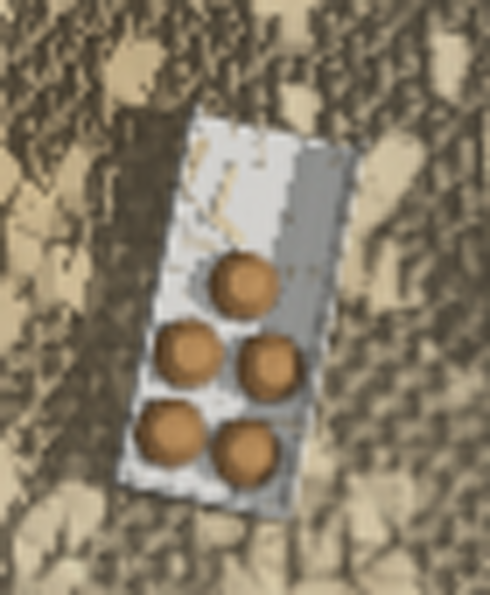

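Tray: centre about (0.487, −0.205), biscuits at the near end, far end open. An inch row can only turn about the tool's z, so I need to know how a tilt can be had. I'll read the command's documentation.

```bash
cat > st.py <<'E'
import sys,numpy as np
from scipy.spatial.transform import Rotation as Rn
from plant import sensors
s=sensors.read_state();R=Rn.from_rotvec(s["orientation"]).as_matrix();p=np.array(s["tool_pos"])
print("t %.1f"%s["t"],"p",p.round(4),"q",s["q"].round(3),"tip",(p+R[:,2]*.014).round(4));print("axes x,y,z:",R.T.round(3).tolist(),"F",s["force"].round(1),"op",round(s["opening"],4),"tilt",np.degrees(np.arccos(-R[2,2])).round(1))
if len(sys.argv)>3: print("delta tool:",(R.T@(np.array(sys.argv[1:4],float)-p)).round(4))
E
python3 st.py 0.45 -0.25 0.5
```

```text
t 0.1 p [ 0.2334 -0.5522  0.2317] q [-1.256  0.131  1.489  0.     1.523 -0.085] tip [ 0.2334 -0.5522  0.2177]
axes x,y,z: [[0.921, 0.389, 0.0], [0.389, -0.921, -0.002], [-0.001, 0.002, -1.0]] F [-0.5  0.2 -0.6] op 0.0928 tilt 0.1
delta tool: [ 0.3172 -0.1945 -0.2679]
```

```bash
python3 - <<'E'
from h import *
c=dict(np.load("top0.npz"));P=cloud(c)
Z=P[...,2];k=P[(Z>.12)&(Z<1.2)]
H,xe,ye=np.histogram2d(k[:,0],k[:,1],bins=[np.arange(.3,1.3,.1),np.arange(-1,.8,.1)])
for i in range(len(xe)-1):
  print(round(xe[i],1),[round(float(np.max(k[(abs(k[:,0]-xe[i]-.05)<.05)&(abs(k[:,1]-y-.05)<.05)][:,2],initial=0)),2) for y in ye[:-1]])
E
```

```text
0.3 [0.0, 0.0, 0.0, 0.34, 0.62, 0.0, 0.0, 0.0, 0.0, 0.0, 0.0, 0.0, 0.0, 0.0, 0.0, 0.0, 0.29]
0.4 [0.0, 0.0, 0.0, 0.0, 0.0, 0.0, 0.0, 0.0, 0.0, 0.0, 0.0, 0.0, 0.0, 0.0, 0.0, 0.0, 0.3]
0.5 [0.0, 0.0, 0.25, 0.25, 0.0, 0.0, 0.0, 0.0, 0.0, 0.0, 0.0, 0.0, 0.0, 0.0, 0.0, 0.0, 0.32]
0.6 [0.0, 0.0, 0.27, 0.26, 0.0, 0.0, 0.0, 0.0, 0.0, 0.0, 0.0, 0.0, 0.0, 0.0, 0.0, 0.0, 0.33]
0.7 [0.0, 0.0, 0.27, 0.3, 0.3, 0.0, 0.0, 0.0, 0.16, 0.15, 0.16, 0.16, 0.0, 0.0, 0.0, 0.14, 0.35]
0.8 [0.0, 0.0, 0.0, 0.27, 0.24, 0.0, 0.23, 0.23, 0.23, 0.23, 0.23, 0.0, 0.13, 0.13, 0.0, 0.14, 0.38]
0.9 [0.14, 0.0, 0.0, 0.18, 0.16, 0.16, 0.24, 0.23, 0.22, 0.23, 0.23, 0.0, 0.0, 0.0, 0.14, 0.14, 0.4]
1.0 [0.0, 0.0, 0.0, 0.0, 0.0, 0.0, 0.0, 0.0, 0.0, 0.0, 0.35, 0.35, 0.36, 0.37, 0.38, 0.38, 0.41]
1.1 [0.0, 0.0, 0.0, 0.0, 0.0, 0.0, 0.0, 0.0, 0.0, 0.0, 0.12, 0.0, 0.0, 0.0, 0.0, 0.0, 0.26]
```

Call:
inch_along:
  plan:
    - [[0, 0.035, -0.022, -0.03, 0], [0, 0.035, -0.022, -0.03, 0], [0, 0.035, -0.022, -0.03, 0], [0, 0.035, -0.022, -0.03, 0], [0, 0.035, -0.022, -0.03, 0], [0, 0.035, -0.022, -0.03, 0], [0, 0.035, -0.022, -0.03, 0], [0, 0.035, -0.022, -0.03, 0], [0, 0.035, -0.022, -0.03, 0], [0, 0, 0, -0.05, 0.1], [0, 0, 0, -0.05, 0.1], [0, 0, 0, -0.05, 0.1], [0, 0, 0, -0.05, 0.1], [0, 0, 0, -0.05, 0], [0, 0, 0, -0.05, 0], [0, 0, 0, -0.05, 0], [0, 0, 0, -0.05, 0]]

```text
t: 1.8
tool_pos: [0.3732, -0.2161, 0.7699]
orientation: [-3.121, -0.059, 0.015]
force: [-0.9, 0.3, 0.4]
opening: 0.0006
gripper_force: 0.0
```

```bash
python3 st.py
```

```text
t 1.8 p [ 0.3732 -0.2161  0.7699] q [-0.652  0.41   0.023  0.024  2.729  0.903] tip [ 0.373  -0.2158  0.7559]
axes x,y,z: [[0.999, 0.038, -0.009], [0.037, -0.999, -0.02], [-0.01, 0.02, -1.0]] F [-0.9  0.3  0.4] op 0.0006 tilt 1.3
```

Call:
inch_along:
  plan:
    - [[0, 0, 0, -0.05, 0], [0, 0, 0, -0.05, 0], [0, 0, 0, -0.05, 0], [0, 0, 0, -0.05, 0]]

```text
t: 2.2
tool_pos: [0.3259, -0.1888, 0.8158]
orientation: [3.095, 0.058, 0.128]
force: [-0.1, -0.7, 0.3]
opening: 0.0007
gripper_force: 0.0
```

```bash
python3 st.py
```

```text
t 2.2 p [ 0.3259 -0.1888  0.8158] q [-0.681  0.295  0.024  0.05   2.731  0.899] tip [ 0.327  -0.1894  0.8018]
axes x,y,z: [[0.996, 0.039, 0.082], [0.036, -0.998, 0.045], [0.084, -0.042, -0.996]] F [-0.1 -0.7  0.3] op 0.0007 tilt 5.4
```

Pushing beyond the reach limit upward tilts the tool outward, and the tilt stays. I'll go to the plane near azimuth −4° and follow that arc to gain about 40°.

Call:
inch_along:
  plan:
    - [[0, 0.0135, -0.041, 0.007, 0], [0, 0.0135, -0.041, 0.007, 0], [0, 0.0135, -0.041, 0.007, 0], [0, 0.0135, -0.041, 0.007, 0], [0, -0.035, 0, -0.035, 0], [0, -0.035, 0, -0.035, 0], [0, -0.035, 0, -0.035, 0], [0, -0.035, 0, -0.035, 0]]

```text
t: 3.0
tool_pos: [0.2247, -0.025, 0.8431]
orientation: [3.075, 0.06, 0.2]
force: [-0.3, -1.0, 0.3]
opening: 0.0003
gripper_force: 0.0
```

```bash
python3 st.py
```

```text
t 3.0 p [ 0.2247 -0.025   0.8431] q [-0.318 -0.098  0.365 -0.033  2.731  1.183] tip [ 0.2266 -0.0258  0.8292]
axes x,y,z: [[0.991, 0.043, 0.128], [0.035, -0.997, 0.062], [0.131, -0.057, -0.99]] F [-0.3 -1.   0.3] op 0.0003 tilt 8.2
```

Call:
inch_along:
  plan:
    - [[0, 0.01, -0.02, -0.04, 0], [0, 0.01, -0.02, -0.04, 0], [0, 0, -0.01, -0.05, 0], [0, 0, -0.01, -0.05, 0], [0, 0, 0, -0.05, 0], [0, 0, 0, -0.05, 0]]

```text
t: 3.6
tool_pos: [0.2001, 0.0458, 0.8822]
orientation: [3.018, 0.062, 0.44]
force: [-0.3, -0.2, -0.4]
opening: 0.0005
gripper_force: 0.0
```

```bash
python3 st.py
```

```text
t 3.6 p [0.2001 0.0458 0.8822] q [ 0.241 -0.042  0.16  -0.385  2.731  1.395] tip [0.2042 0.0446 0.8689]
axes x,y,z: [[0.958, 0.053, 0.283], [0.027, -0.995, 0.095], [0.287, -0.084, -0.954]] F [-0.3 -0.2 -0.4] op 0.0005 tilt 17.4
```

Call:
inch_along:
  plan:
    - [[0, -0.015, 0.008, -0.045, 0], [0, -0.015, 0.008, -0.045, 0], [0, -0.015, 0.004, -0.045, 0], [0, -0.015, 0.004, -0.045, 0]]

```text
t: 4.0
tool_pos: [0.1337, 0.035, 0.8989]
orientation: [2.977, 0.059, 0.556]
force: [0.4, 0.9, 0.8]
opening: 0.0007
gripper_force: 0.0
```

```bash
python3 st.py
```

```text
t 4.0 p [0.1337 0.035  0.8989] q [ 0.76  -0.094  0.138 -0.95   2.732  1.348] tip [0.1387 0.0336 0.886 ]
axes x,y,z: [[0.932, 0.059, 0.357], [0.018, -0.993, 0.118], [0.362, -0.104, -0.927]] F [0.4 0.9 0.8] op 0.0007 tilt 22.1
```

Call:
inch_along:
  plan:
    - [[0, -0.015, 0.004, -0.045, 0], [0, -0.015, 0.004, -0.045, 0]]

```text
t: 4.2
tool_pos: [0.1179, 0.0278, 0.908]
orientation: [2.969, 0.078, 0.598]
force: [-14.2, -55.0, -3.4]
opening: 0.0005
gripper_force: 0.0
```

```bash
python3 st.py
```

```text
t 4.2 p [0.1179 0.0278 0.908 ] q [ 1.067 -0.032  0.023 -1.338  2.731  1.245] tip [0.1234 0.0264 0.8952]
axes x,y,z: [[0.921, 0.073, 0.383], [0.028, -0.992, 0.12], [0.388, -0.099, -0.916]] F [-14.2 -55.   -3.4] op 0.0005 tilt 23.6
```

```bash
python3 st.py 0.55 -0.06 0.60|tail -1
```

```text
delta tool: [0.2737 0.0626 0.4587]
```

Call:
inch_along:
  plan:
    - [[0, 0.02, 0.004, 0.03, 0], [0, 0.025, 0.006, 0.04, 0], [0, 0.025, 0.006, 0.04, 0], [0, 0.025, 0.006, 0.04, 0], [0, 0.025, 0.006, 0.04, 0]]

```text
t: 4.7
tool_pos: [0.185, 0.0039, 0.8831]
orientation: [2.903, 0.088, 0.615]
force: [0.0, 1.5, 0.8]
opening: 0.0003
gripper_force: 0.0
```

```bash
python3 st.py
```

```text
t 4.7 p [0.185  0.0039 0.8831] q [ 0.219 -0.273  0.432 -0.447  2.551  1.302] tip [0.1907 0.0018 0.8705]
axes x,y,z: [[0.913, 0.093, 0.397], [0.022, -0.983, 0.18], [0.407, -0.156, -0.9]] F [0.  1.5 0.8] op 0.0003 tilt 25.9
```

Call:
inch_along:
  plan:
    - [[0, 0.025, 0.006, 0.043, 0], [0, 0.025, 0.006, 0.043, 0], [0, 0.025, 0.006, 0.043, 0], [0, 0.025, 0.006, 0.043, 0], [0, 0.025, 0.006, 0.043, 0], [0, 0.025, 0.006, 0.043, 0]]

```text
t: 5.3
tool_pos: [0.4183, -0.0565, 0.7234]
orientation: [2.898, 0.086, 0.61]
force: [-0.2, -0.1, -0.7]
opening: 0.0005
gripper_force: 0.0
```

```bash
python3 st.py 0.85 -.12 .60
```

```text
t 5.3 p [ 0.4183 -0.0565  0.7234] q [-0.181 -0.368  1.057 -0.096  2.008  1.27 ] tip [ 0.4239 -0.0588  0.7108]
axes x,y,z: [[0.914, 0.093, 0.394], [0.02, -0.982, 0.186], [0.405, -0.162, -0.9]] F [-0.2 -0.1 -0.7] op 0.0005 tilt 25.8
delta tool: [0.3402 0.048  0.296 ]
```

Call:
inch_along:
  plan:
    - [[0, 0.045, -0.003, 0.02, 0], [0, 0.045, -0.003, 0.02, 0], [0, 0.045, -0.003, 0.02, 0], [0, 0.045, -0.003, 0.02, 0], [0, 0.045, -0.003, 0.02, 0], [0, 0.045, -0.003, 0.02, 0], [0, 0.045, -0.003, 0.02, 0], [0, 0.045, -0.003, 0.02, 0]]

```text
t: 6.1
tool_pos: [0.766, -0.0281, 0.6884]
orientation: [2.888, 0.092, 0.642]
force: [0.1, -1.5, 1.0]
opening: 0.0008
gripper_force: 0.0
```

```bash
python3 st.py
```

```text
t 6.1 p [ 0.766  -0.0281  0.6884] q [-0.033  0.641  0.022 -0.166  2.022  1.367] tip [ 0.772  -0.0304  0.6759]
axes x,y,z: [[0.905, 0.099, 0.414], [0.021, -0.982, 0.19], [0.425, -0.163, -0.89]] F [ 0.1 -1.5  1. ] op 0.0008 tilt 27.1
```

Call:
inch_along:
  plan:
    - [[0, 0.045, -0.003, 0.02, 0], [0, 0.045, -0.003, 0.02, 0], [0, 0.045, -0.003, 0.02, 0]]

```text
t: 6.4
tool_pos: [0.8554, -0.0183, 0.6423]
orientation: [2.852, 0.098, 0.763]
force: [0.1, 0.3, 0.6]
opening: 0.0007
gripper_force: 0.0
```

```bash
python3 st.py
```

```text
t 6.4 p [ 0.8554 -0.0183  0.6423] q [-0.015  0.734  0.024 -0.163  1.845  1.4  ] tip [ 0.8624 -0.0206  0.6304]
axes x,y,z: [[0.866, 0.112, 0.488], [0.015, -0.98, 0.198], [0.5, -0.164, -0.85]] F [0.1 0.3 0.6] op 0.0007 tilt 31.8
```

Call:
inch_along:
  plan:
    - [[0, 0.048, 0, 0.005, 0], [0, 0.048, 0, 0.005, 0], [0, 0.048, 0, 0.005, 0], [0, 0.048, 0, 0.005, 0]]

```text
t: 6.8
tool_pos: [0.9244, -0.0056, 0.6379]
orientation: [2.786, 0.112, 0.953]
force: [-0.2, 0.6, 0.5]
opening: 0.0009
gripper_force: 0.0
```

```bash
python3 st.py
```

```text
t 6.8 p [ 0.9244 -0.0056  0.6379] q [ 0.002  0.781  0.025 -0.162  1.665  1.421] tip [ 0.933  -0.0079  0.6271]
axes x,y,z: [[0.79, 0.134, 0.598], [0.008, -0.978, 0.208], [0.613, -0.159, -0.774]] F [-0.2  0.6  0.5] op 0.0009 tilt 39.3
```

Tilt is 39°, azimuth −14.5°, which suits the tray, and tool y has no world-x component, which suits the button. I'll fit a small kinematic model to the poses logged so far to check the near reach.

```bash
cat > kin.py <<'E'
import numpy as np
from scipy.optimize import least_squares
from scipy.spatial.transform import Rotation as Rn
def e(a,x): return Rn.from_euler(a,x).as_matrix()
# straight-up config; z of forearm; tool along
def fk(q,P):
    h,off,a1,L1,b,L2,Lt,s4=P
    R=e('z',q[0]);p=np.array([0,0,h])+R@[a1,off,0]
    R=R@e('y',q[1]);p=p+R@[0,0,L1]
    R=R@e('y',q[2]);p=p+R@[b,0,L2]
    R=R@e('z',s4*q[3])@e('y',q[4]);p=p+R@[0,0,Lt]
    return p,R[:,2]
D=[([-1.256,.131,1.489,0,1.523],[.2334,-.5522,.2317],[-.001,.002,-1]),([-.652,.41,.023,.024,2.729],[.3732,-.2161,.7699],[-.01,.02,-1]),
([-.681,.295,.024,.05,2.731],[.3259,-.1888,.8158],[.084,-.042,-.996]),([-.318,-.098,.365,-.033,2.731],[.2247,-.025,.8431],[.131,-.057,-.99]),
([.241,-.042,.16,-.385,2.731],[.2001,.0458,.8822],[.287,-.084,-.954]),([.219,-.273,.432,-.447,2.551],[.185,.0039,.8831],[.407,-.156,-.9]),
([-.181,-.368,1.057,-.096,2.008],[.4183,-.0565,.7234],[.405,-.162,-.9]),([-.033,.641,.022,-.166,2.022],[.766,-.0281,.6884],[.425,-.163,-.89]),
([-.015,.734,.024,-.163,1.845],[.8554,-.0183,.6423],[.5,-.164,-.85]),([.002,.781,.025,-.162,1.665],[.9244,-.0056,.6379],[.613,-.159,-.774])]
def res(P,s): return np.concatenate([np.r_[fk(q,np.r_[P,s])[0]-p,.3*(fk(q,np.r_[P,s])[1]-z)] for q,p,z in D])
best=min((least_squares(res,[.36,.05,0,.4,0,.4,.25],args=(s,)) for s in(1,-1)),key=lambda r:r.cost) if True else 0
PAR=np.r_[best.x,1 if least_squares(res,best.x,args=(1,)).cost<=best.cost*1.001 else -1]
lo=np.array([-2.96,-.89,.02,-1.34,0]);hi=np.array([2.96,2.26,2.5,4.48,2.73])
def ik(p,z):
    f=lambda q:np.r_[fk(q,PAR)[0]-p,.3*(fk(q,PAR)[1]-z)]
    r=min((least_squares(f,q0,bounds=(lo,hi)) for q0 in([0,.1,1.5,0,1.0],[0,-.5,2.2,-.1,.8])),key=lambda r:r.cost)
    return r.x,np.linalg.norm(r.fun[:3]),np.linalg.norm(r.fun[3:])/.3
if __name__=="__main__":
    print(PAR.round(4),best.cost)
    z=np.array([.613,-.159,-.774])
    for p in([.40,-.017,.05],[.43,-.017,.05],[.45,-.017,.05],[.47,-.017,.05],[.53,-.017,.05],[.40,-.017,.2],[.45,-.19,.02],[.5,-.2,.02],[.5,-.2,.2]):
        q,a,b=ik(p,z);print(p,q.round(2),round(a,4),round(b,4))
E
python3 kin.py
```

```text
[ 3.182e-01  5.120e-02 -1.000e-04  3.691e-01  6.160e-02  5.534e-01
  3.636e-01  1.000e+00] 8.40322233235804e-07
[0.4, -0.017, 0.05] [ 0.1  -0.57  2.5  -0.39  0.8 ] 0.0529 0.2111
[0.43, -0.017, 0.05] [ 0.06 -0.54  2.5  -0.37  0.71] 0.0417 0.1621
[0.45, -0.017, 0.05] [ 0.03 -0.51  2.5  -0.36  0.65] 0.0339 0.1288
[0.47, -0.017, 0.05] [ 0.01 -0.49  2.5  -0.36  0.58] 0.0257 0.0953
[0.53, -0.017, 0.05] [-0.03 -0.41  2.49 -0.36  0.41] 0.0 0.0001
[0.4, -0.017, 0.2] [ 0.11 -0.89  2.44 -0.32  1.1 ] 0.0427 0.1521
[0.45, -0.19, 0.02] [-0.71 -0.37  2.5   0.58  0.53] 0.0222 0.0748
[0.5, -0.2, 0.02] [-0.64 -0.3   2.49  0.68  0.39] 0.0 0.0001
[0.5, -0.2, 0.2] [-0.64 -0.69  2.37  0.32  0.84] 0.0 0.0001
```

```bash
cat > m.py <<'E'
from kin import *
z0=np.array([.613,-.159,-.774]);hz=z0[:2]/np.hypot(*z0[:2])
for t in(39.3,36,33,30):
    z=np.r_[hz*np.sin(np.radians(t)),-np.cos(np.radians(t))]
    for y in(-.017,-.12):
        print(t,y,{Z:next((round(x,3) for x in np.arange(.38,.6,.005) if ik([x,y,Z],z)[1]<.001),None) for Z in(.035,.05,.1,.15,.2)})
E
python3 m.py
```

```text
39.3 -0.017 {0.035: np.float64(0.53), 0.05: np.float64(0.525), 0.1: np.float64(0.52), 0.15: np.float64(0.505), 0.2: np.float64(0.49)}
39.3 -0.12 {0.035: np.float64(0.525), 0.05: np.float64(0.525), 0.1: np.float64(0.515), 0.15: np.float64(0.5), 0.2: np.float64(0.485)}
36 -0.017 {0.035: np.float64(0.51), 0.05: np.float64(0.51), 0.1: np.float64(0.5), 0.15: np.float64(0.485), 0.2: np.float64(0.475)}
36 -0.12 {0.035: np.float64(0.505), 0.05: np.float64(0.505), 0.1: np.float64(0.495), 0.15: np.float64(0.48), 0.2: np.float64(0.47)}
33 -0.017 {0.035: np.float64(0.495), 0.05: np.float64(0.495), 0.1: np.float64(0.485), 0.15: np.float64(0.465), 0.2: np.float64(0.465)}
33 -0.12 {0.035: np.float64(0.49), 0.05: np.float64(0.49), 0.1: np.float64(0.48), 0.15: np.float64(0.455), 0.2: np.float64(0.455)}
30 -0.017 {0.035: np.float64(0.48), 0.05: np.float64(0.48), 0.1: np.float64(0.465), 0.15: np.float64(0.445), 0.2: np.float64(0.45)}
30 -0.12 {0.035: np.float64(0.47), 0.05: np.float64(0.47), 0.1: np.float64(0.46), 0.15: np.float64(0.435), 0.2: np.float64(0.44)}
```

Call:
inch_along:
  plan:
    - [[0, -0.0456, -0.0058, 0.0036, 0], [0, -0.0456, -0.0058, 0.0036, 0], [0, -0.0456, -0.0058, 0.0036, 0], [0, -0.0456, -0.0058, 0.0036, 0], [0, -0.0456, -0.0058, 0.0036, 0], [0, -0.0456, -0.0058, 0.0036, 0], [0, -0.0456, -0.0058, 0.0036, 0], [0, -0.0456, -0.0058, 0.0036, 0], [0, -0.0456, -0.0058, 0.0036, 0], [0, -0.0456, -0.0058, 0.0036, 0], [0, -0.0456, -0.0058, 0.0036, 0], [0, -0.0456, -0.0058, 0.0036, 0], [0, -0.0456, -0.0058, 0.0036, 0]]

```text
t: 8.1
tool_pos: [0.5543, -0.0177, 0.299]
orientation: [2.784, 0.11, 0.952]
force: [-0.3, -0.7, 0.0]
opening: 0.0009
gripper_force: 0.0
```

```bash
python3 st.py .42 -.017 .15
```

```text
t 8.1 p [ 0.5543 -0.0177  0.299 ] q [-0.031 -0.659  2.172 -0.174  0.961  1.511] tip [ 0.5629 -0.02    0.2882]
axes x,y,z: [[0.79, 0.133, 0.598], [0.007, -0.978, 0.209], [0.613, -0.161, -0.774]] F [-0.3 -0.7  0. ] op 0.0009 tilt 39.3
delta tool: [-0.1952 -0.0328  0.0328]
```

Call:
inch_along:
  plan:
    - [[0, -0.0466, -0.003, -0.005, 0], [0, -0.0466, -0.003, -0.005, 0], [0, -0.0466, -0.003, -0.005, 0], [0, -0.0466, -0.003, -0.005, 0]]

```text
t: 8.5
tool_pos: [0.4698, -0.0143, 0.1953]
orientation: [2.798, 0.093, 0.86]
force: [0.2, 0.3, 0.6]
opening: 0.0005
gripper_force: 0.0
```

```bash
python3 st.py .42 -.017 .15
```

```text
t 8.5 p [ 0.4698 -0.0143  0.1953] q [ 0.005 -0.893  2.463 -0.227  0.977  1.578] tip [ 0.4776 -0.0169  0.184 ]
axes x,y,z: [[0.828, 0.122, 0.548], [-0.002, -0.975, 0.221], [0.561, -0.184, -0.807]] F [0.2 0.3 0.6] op 0.0005 tilt 36.2
delta tool: [-0.0663 -0.0073  0.0091]
```

Call:
inch_along:
  plan:
    - [[0, -0.041, 0, -0.024, 0], [0, -0.041, 0, -0.024, 0], [0, -0.041, 0, -0.022, 0], [0, -0.041, 0, -0.018, 0]]

```text
t: 8.9
tool_pos: [0.4128, 0.0302, 0.1693]
orientation: [2.79, 0.054, 0.703]
force: [0.2, 1.5, -0.4]
opening: 0.0005
gripper_force: 0.0
```

```bash
python3 st.py .435 -.018 .085
```

```text
t 8.9 p [0.4128 0.0302 0.1693] q [ 0.266 -0.893  2.483 -0.404  1.153  1.889] tip [0.4194 0.0268 0.1574]
axes x,y,z: [[0.882, 0.099, 0.461], [-0.028, -0.965, 0.262], [0.47, -0.244, -0.848]] F [ 0.2  1.5 -0.4] op 0.0005 tilt 32.0
delta tool: [-0.0241  0.0237  0.0937]
```

Call:
inch_along:
  plan:
    - [[0, -0.012, 0.015, 0.028, 0], [0, -0.012, 0.015, 0.028, 0], [0, -0.012, 0.01, 0.028, 0]]

```text
t: 9.2
tool_pos: [0.4359, -0.0283, 0.1381]
orientation: [2.805, 0.054, 0.67]
force: [0.7, -0.0, 0.6]
opening: 0.0006
gripper_force: 0.0
```

```bash
python3 st.py .44 -.018 .088
```

```text
t 9.2 p [ 0.4359 -0.0283  0.1381] q [ 0.026 -0.82   2.495 -0.299  1.012  1.659] tip [ 0.4422 -0.0317  0.1261]
axes x,y,z: [[0.893, 0.095, 0.439], [-0.023, -0.966, 0.256], [0.449, -0.239, -0.861]] F [ 0.7 -0.   0.6] op 0.0006 tilt 30.6
delta tool: [-0.0174 -0.0229  0.0425]
```

Call:
inch_along:
  plan:
    - [[0, -0.011, -0.005, 0.016, 0], [0, -0.011, -0.005, 0.016, 0], [0, -0.011, -0.003, 0.013, 0]]

```text
t: 9.5
tool_pos: [0.4437, -0.0257, 0.0844]
orientation: [2.811, 0.046, 0.63]
force: [-0.1, 1.0, 0.5]
opening: 0.0003
gripper_force: 0.0
```

```bash
python3 st.py .44 -.018 .092
```

```text
t 9.5 p [ 0.4437 -0.0257  0.0844] q [ 0.041 -0.651  2.498 -0.346  0.882  1.745] tip [ 0.4496 -0.0291  0.0722]
axes x,y,z: [[0.905, 0.087, 0.416], [-0.026, -0.966, 0.258], [0.424, -0.244, -0.872]] F [-0.1  1.   0.5] op 0.0003 tilt 29.3
delta tool: [ 0.0005 -0.0053 -0.01  ]
```

Call:
inch_along:
  plan:
    - [[0, 0, -0.006, -0.01, 0], [0, 0.009, 0, 0.0042, 0], [0, 0.009, 0, 0.0042, 0], [0, 0.009, 0, 0.0042, 0], [0, 0.009, 0, 0.0042, 0], [0, 0.007, 0, 0.0033, 0], [0, 0.005, 0, 0.0023, 0], [0, 0.003, 0, 0.0014, 0]]

```text
t: 10.3
tool_pos: [0.4958, -0.0187, 0.0926]
orientation: [2.811, 0.047, 0.629]
force: [-2.5, -0.5, 1.2]
opening: 0.0003
gripper_force: 1.2
```

```bash
python3 st.py; python3 - <<'E'
from plant import read_camera
from h import *
c=read_camera("top");np.savez("top1.npz",**c);P=cloud(c)
m=((P[...,2]>.075)&(P[...,2]<.1)).astype(np.uint8);m[:160]=0;m[252:]=0;m[:,:270]=0;m[:,345:]=0
Q=P[(m>0)];print(rect(Q))
cv2.imwrite("pics/t1.png",cv2.resize(c["image"][120:270,220:420,::-1],None,fx=3,fy=3))
E
```

```text
t 10.3 p [ 0.4958 -0.0187  0.0926] q [ 0.055 -0.435  2.347 -0.372  0.827  1.79 ] tip [ 0.5018 -0.0221  0.0804]
axes x,y,z: [[0.906, 0.088, 0.415], [-0.025, -0.966, 0.258], [0.423, -0.244, -0.872]] F [-2.5 -0.5  1.2] op 0.0003 tilt 29.3
(588, -18, 170, 134, 0.3)
```

View pics/t1.png

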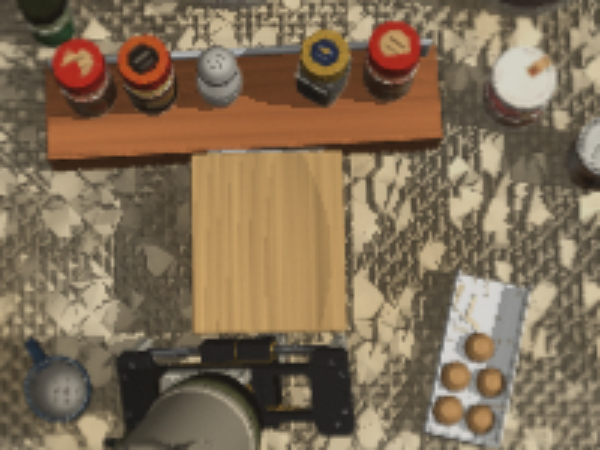

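Call:
inch_along:
  plan:
    - [[0, 0.0055, 0, 0.0025, 0], [0, -0.012, 0, -0.006, 0], [0, 0.0207, 0.0129, -0.0436, 0], [0, 0.0207, 0.0129, -0.0436, 0], [0, 0.0207, 0.0129, -0.0436, 0], [0, 0.0207, 0.0129, -0.0436, 0], [0, 0.0272, -0.0254, -0.0262, 0], [0, 0.0272, -0.0254, -0.0262, 0], [0, 0.0272, -0.0254, -0.0262, 0], [0, 0.0272, -0.0254, -0.0262, 0], [0, 0.0272, -0.0254, -0.0262, 0], [0, 0.0272, -0.0254, -0.0262, 0], [0, 0.0272, -0.0254, -0.0262, 0], [0, 0.0272, -0.0254, -0.0262, 0], [0, 0.0272, -0.0254, -0.0262, 0], [0, 0.0272, -0.0254, -0.0262, 0], [0, 0.0272, -0.0254, -0.0262, 0], [0, 0.0272, -0.0254, -0.0262, 0]]

```text
t: 12.15
tool_pos: [0.6508, 0.358, 0.607]
orientation: [2.809, 0.05, 0.633]
force: [1.8, 0.2, 1.1]
opening: 0.0007
gripper_force: 0.0
```

```bash
python3 st.py; python3 - <<'E'
from plant import read_camera
from h import *
c=read_camera("top");np.savez("top2.npz",**c);P=cloud(c)
m=(P[...,2]>.075)&(P[...,2]<.1);m[:174]=0;m[252:]=0;m[:,:275]=0;m[:,345:]=0
print(rect(P[m]));Q=P[m]
for u in(.03,-.018,-.06):
  s=Q[abs(Q[:,1]-u)<.01];print(u,np.percentile(s[:,0],[1,99]).round(4))
s=P[200:230,270:345].reshape(-1,3);s=s[(s[:,2]>.075)&(s[:,2]<.1)];print(s[:,1].min(),s[:,1].max())
E
```

```text
t 12.2 p [0.6508 0.358  0.607 ] q [ 0.657  0.539  0.376 -0.514  1.963  1.928] tip [0.6568 0.3545 0.5949]
axes x,y,z: [[0.904, 0.09, 0.417], [-0.023, -0.965, 0.26], [0.426, -0.245, -0.871]] F [1.8 0.2 1.1] op 0.0007 tilt 29.4
(588, -18, 147, 134, 0.5)
0.03 [0.5157 0.6581]
-0.018 [0.5152 0.6573]
-0.06 [0.5166 0.6572]
-0.08562359058163997 0.04746774682134606
```

Call:
inch_along:
  plan:
    - [[0, 0.045, -0.018, -0.004, 0], [0, 0.045, -0.018, -0.004, 0], [0, 0.045, -0.018, -0.004, 0], [0, 0.045, -0.018, -0.004, 0], [0, 0.045, -0.018, -0.004, 0], [0, 0.045, -0.018, -0.004, 0]]

```text
t: 12.8
tool_pos: [0.7597, 0.3966, 0.6044]
orientation: [2.809, 0.1, 0.862]
force: [-0.1, 0.7, -0.4]
opening: 0.0006
gripper_force: 0.0
```

```bash
python3 st.py
```

```text
t 12.8 p [0.7597 0.3966 0.6044] q [ 0.619  0.81   0.025 -0.506  1.853  1.862] tip [0.7675 0.3942 0.593 ]
axes x,y,z: [[0.827, 0.123, 0.548], [0.005, -0.977, 0.211], [0.562, -0.172, -0.809]] F [-0.1  0.7 -0.4] op 0.0006 tilt 36.0
```

Call:
inch_along:
  plan:
    - [[0, -0.0334, 0.031, 0.0167, 0], [0, -0.0334, 0.031, 0.0167, 0], [0, -0.0334, 0.031, 0.0167, 0], [0, -0.0334, 0.031, 0.0167, 0], [0, -0.0334, 0.031, 0.0167, 0], [0, -0.0334, 0.031, 0.0167, 0], [0, -0.0334, 0.031, 0.0167, 0], [0, -0.0334, 0.031, 0.0167, 0], [0, -0.0334, 0.031, 0.0167, 0], [0, -0.0334, 0.031, 0.0167, 0], [0, -0.0334, 0.031, 0.0167, 0], [0, -0.0334, 0.031, 0.0167, 0], [0, -0.0334, 0.031, 0.0167, 0], [0, -0.0334, 0.031, 0.0167, 0]]

```text
t: 14.2
tool_pos: [0.5458, -0.0596, 0.3069]
orientation: [2.803, 0.101, 0.866]
force: [-0.6, -0.9, 0.1]
opening: 0.0005
gripper_force: 0.0
```

```bash
python3 st.py .507 -.125 .05
```

```text
t 14.2 p [ 0.5458 -0.0596  0.3069] q [-0.138 -0.638  2.124 -0.112  1.032  1.387] tip [ 0.5537 -0.062   0.2956]
axes x,y,z: [[0.826, 0.125, 0.55], [0.004, -0.976, 0.216], [0.564, -0.176, -0.807]] F [-0.6 -0.9  0.1] op 0.0005 tilt 36.2
delta tool: [-0.1816  0.0082  0.1969]
```

Call:
inch_along:
  plan:
    - [[0, -0.033, 0.0134, 0.0252, 0], [0, -0.033, 0.0134, 0.0252, 0], [0, -0.033, 0.0134, 0.0252, 0], [0, 0, 0, 0, 0], [0, -0.0206, -0.0081, 0.0303, 0], [0, -0.0206, -0.0081, 0.0303, 0]]

```text
t: 14.8
tool_pos: [0.5099, -0.1241, 0.1295]
orientation: [2.798, 0.099, 0.872]
force: [-0.1, -1.4, -0.6]
opening: 0.0003
gripper_force: 0.0
```

```bash
python3 st.py .507 -.125 .05
```

```text
t 14.8 p [ 0.5099 -0.1241  0.1295] q [-0.36  -0.627  2.446  0.053  0.686  1.11 ] tip [ 0.5179 -0.1266  0.1182]
axes x,y,z: [[0.823, 0.125, 0.554], [0.002, -0.976, 0.218], [0.568, -0.178, -0.803]] F [-0.1 -1.4 -0.6] op 0.0003 tilt 36.6
delta tool: [-0.0466 -0.0164  0.0623]
```

Call:
inch_along:
  plan:
    - [[0, -0.0155, -0.0055, 0.0205, 0], [0, -0.0155, -0.0055, 0.0205, 0], [0, -0.0155, -0.0055, 0.0205, 0], [0, 0, 0, 0, 0]]

```text
t: 15.2
tool_pos: [0.505, -0.1232, 0.0458]
orientation: [2.807, 0.101, 0.858]
force: [-0.5, -0.8, 0.4]
opening: 0.0006
gripper_force: 0.0
```

```bash
python3 st.py .507 -.019 .051
```

```text
t 15.2 p [ 0.505  -0.1232  0.0458] q [-0.364 -0.444  2.497  0.081  0.465  1.074] tip [ 0.5128 -0.1257  0.0345]
axes x,y,z: [[0.829, 0.124, 0.546], [0.006, -0.977, 0.214], [0.56, -0.174, -0.81]] F [-0.5 -0.8  0.4] op 0.0006 tilt 35.9
delta tool: [ 0.0174 -0.1007 -0.0212]
```

Call:
inch_along:
  plan:
    - [[0, 0.0035, -0.02, -0.0042, 0], [0, 0.0035, -0.02, -0.0042, 0], [0, 0.0035, -0.02, -0.0042, 0], [0, 0.0035, -0.02, -0.0042, 0], [0, 0.0035, -0.02, -0.0042, 0], [0, 0, 0, 0, 0]]

```text
t: 15.8
tool_pos: [0.5133, -0.0189, 0.0564]
orientation: [2.804, 0.103, 0.865]
force: [0.2, 0.7, 0.1]
opening: 0.0008
gripper_force: 0.0
```

```bash
python3 st.py .514 -.019 .051
```

```text
t 15.8 p [ 0.5133 -0.0189  0.0564] q [-0.022 -0.453  2.482 -0.329  0.524  1.711] tip [ 0.5212 -0.0214  0.0451]
axes x,y,z: [[0.826, 0.127, 0.549], [0.006, -0.977, 0.215], [0.564, -0.174, -0.807]] F [0.2 0.7 0.1] op 0.0008 tilt 36.2
delta tool: [-0.0024 -0.0011  0.0047]
```

Call:
inch_along:
  plan:
    - [[0, -0.0022, -0.001, 0.0047, 0], [0, 0.0025, 0, 0.0017, 0], [0, 0.0025, 0, 0.0017, 0], [0, 0.0025, 0, 0.0017, 0], [0, 0, 0, 0, 0]]

```text
t: 16.3
tool_pos: [0.5212, -0.022, 0.0477]
orientation: [2.806, 0.099, 0.856]
force: [-4.4, -1.5, 2.0]
opening: 0.0004
gripper_force: 2.2
```

```bash
python3 st.py
```

```text
t 16.3 p [ 0.5212 -0.022   0.0477] q [-0.029 -0.392  2.457 -0.345  0.493  1.728] tip [ 0.529  -0.0245  0.0364]
axes x,y,z: [[0.829, 0.123, 0.545], [0.004, -0.977, 0.215], [0.559, -0.176, -0.81]] F [-4.4 -1.5  2. ] op 0.0004 tilt 35.9
```

Call:
inch_along:
  plan:
    - [[0, 0.0017, 0, 0.0011, 0], [0, 0, 0, 0, 0]]

```text
t: 16.5
tool_pos: [0.5228, -0.0219, 0.0474]
orientation: [2.806, 0.099, 0.855]
force: [-6.5, -2.6, 4.2]
opening: 0.0003
gripper_force: 3.2
```

Call:
inch_along:
  plan:
    - [[0, 0.0017, 0, 0.0011, 0], [0, 0, 0, 0, 0]]

```text
t: 16.7
tool_pos: [0.5245, -0.0219, 0.0473]
orientation: [2.806, 0.099, 0.855]
force: [-8.1, -1.7, 4.9]
opening: 0.0006
gripper_force: 3.9
```

Call:
inch_along:
  plan:
    - [[0, 0.0012, 0, 0.0008, 0], [0, 0, 0, 0, 0]]

```text
t: 16.9
tool_pos: [0.5253, -0.0222, 0.0469]
orientation: [2.806, 0.099, 0.852]
force: [-16.5, -2.5, 11.2]
opening: 0.0007
gripper_force: 8.2
```

```bash
python3 st.py; python3 - <<'E'
from plant import read_camera
from h import *
c=read_camera("top");np.savez("top3.npz",**c);P=cloud(c);print(np.percentile(P[175:245,280:340,2],[50,90,99]).round(3))
E
```

```text
t 16.9 p [ 0.5253 -0.0222  0.0469] q [-0.028 -0.371  2.443 -0.35   0.49   1.734] tip [ 0.5331 -0.0246  0.0356]
axes x,y,z: [[0.831, 0.123, 0.543], [0.004, -0.976, 0.216], [0.556, -0.177, -0.812]] F [-16.5  -2.5  11.2] op 0.0007 tilt 35.7
[0.13  0.178 0.191]
```

Call:
inch_along:
  plan:
    - [[0, -0.0083, 0, -0.0055, 0], [0, -0.004, 0, -0.003, 0], [0, 0, 0, 0, 0], [0, 0, 0, 0, 0], [0, 0, 0, 0, 0], [0, 0, 0, 0, 0], [0, 0, 0, 0, 0], [0, 0, 0, 0, 0]]

```text
t: 17.75
tool_pos: [0.5117, -0.0212, 0.0481]
orientation: [2.806, 0.1, 0.858]
force: [-0.7, 1.9, 0.4]
opening: 0.0003
gripper_force: 0.0
```

```bash
python3 st.py .5 -.1 .2; python3 - <<'E'
from plant import read_camera
from h import *
for n in("top","scene"):
  c=read_camera(n);np.savez(n+"4.npz",**c)
  if n=="top":
    P=cloud(c);M=P[...,2]>.15;M[:150]=0;M[215:]=0;M[:,:265]=0;M[:,:]&=True;M[:,350:]=0;print(rect(P[M]),P[M][:,2].max())
    cv2.imwrite("pics/t4.png",cv2.resize(c["image"][110:280,200:440,::-1],None,fx=3,fy=3))
E
```

```text
t 17.8 p [ 0.5117 -0.0212  0.0481] q [-0.028 -0.434  2.485 -0.336  0.506  1.717] tip [ 0.5195 -0.0236  0.0367]
axes x,y,z: [[0.829, 0.124, 0.545], [0.005, -0.977, 0.215], [0.559, -0.175, -0.81]] F [-0.7  1.9  0.4] op 0.0003 tilt 35.9
delta tool: [ 0.0634  0.1096 -0.1158]
(527, 6, 132, 329, 81.3) 1.3963026238844116
```

View pics/t4.png

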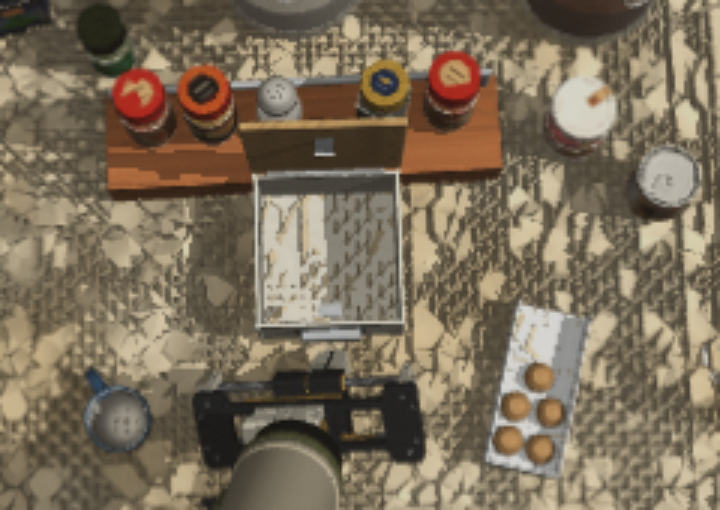

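Lid is open and the box is braced against the ledge, with its mouth centre about (0.612, −0.019). The plan for the tray is to grip it with the tool leaning 36°. Turning about tool z then swings the open end left and down over the box.

Call:
inch_along:
  plan:
    - [[0.093, 0.0182, 0.0072, -0.027, 0], [0.093, 0.0182, 0.0072, -0.027, 0], [0.093, 0.0182, 0.0072, -0.027, 0], [0.093, -0.0087, 0.036, 0.0036, 0], [0.093, -0.0087, 0.036, 0.0036, 0], [0.093, -0.0087, 0.036, 0.0036, 0], [0.093, -0.0087, 0.036, 0.0036, 0], [0.093, -0.0087, 0.036, 0.0036, 0], [0.093, 0, 0, 0, 0.125], [0.093, 0, 0, 0, 0.125], [0.093, 0, 0, 0, 0.125], [0.093, 0, 0, 0, 0]]
  force: 30

```text
t: 19.05
tool_pos: [0.4864, -0.2059, 0.1484]
orientation: [2.87, -0.443, 0.929]
force: [0.2, 0.5, -0.2]
opening: 0.0908
gripper_force: 0.0
```

```bash
python3 st.py .487 -.205 .022
python3 - <<'E'
from plant import read_camera
from h import *
c=read_camera("top");np.savez("top5.npz",**c);P=cloud(c)
Q=P[200:276,352:402].reshape(-1,3);w=(Q[:,2]>.026)&(Q[:,2]<.04);print(w.sum(),rect(Q[w]))
l=P[(P[...,2]>.2)&(P[...,2]<.26)&(P[...,0]>.62)&(abs(P[...,1])<.12)];print(l[:,0].min(),l[:,0].max(),l[:,1].min(),l[:,1].max(),l[:,2].max())
E
```

```text
t 19.1 p [ 0.4864 -0.2059  0.1484] q [-0.627 -0.626  2.404  0.268  0.78   1.115] tip [ 0.4942 -0.2084  0.137 ]
axes x,y,z: [[0.772, -0.244, 0.586], [-0.301, -0.954, -0.001], [0.559, -0.176, -0.81]] F [ 0.2  0.5 -0.2] op 0.0908 tilt 35.9
delta tool: [-0.0738 -0.0009  0.1025]
85 (489, -205, 69, 148, 76.6)
0.6769005407663999 1.0695836771657992 -0.08443323908724508 0.11988836257694628 0.25976124250942456
```

Call:
inch_along:
  plan:
    - [[0.093, -0.0185, 0, 0.0256, 0], [0.093, -0.0185, 0, 0.0256, 0], [0.093, -0.0185, 0, 0.0256, 0], [0.093, -0.018, 0, 0.025, 0], [0.093, 0, 0, 0, 0]]
  force: 30

```text
t: 19.6
tool_pos: [0.4841, -0.2037, 0.0181]
orientation: [2.875, -0.436, 0.92]
force: [-0.5, 0.3, -0.8]
opening: 0.0931
gripper_force: 0.0
```

```bash
python3 st.py .487 -.205 .022
```

```text
t 19.6 p [ 0.4841 -0.2037  0.0181] q [-0.626 -0.326  2.475  0.453  0.439  0.888] tip [ 0.4919 -0.2061  0.0067]
axes x,y,z: [[0.778, -0.241, 0.58], [-0.296, -0.955, -0.0], [0.554, -0.172, -0.814]] F [-0.5  0.3 -0.8] op 0.0931 tilt 35.5
delta tool: [ 0.0048  0.0004 -0.0014]
```

Raise a few mm, grip, then lift.

Call:
inch_along:
  plan:
    - [[0.093, 0.0035, 0, -0.0035, 0], [0.05, 0, 0, 0, 0], [0.05, 0, 0, 0, 0], [0.05, 0, 0, 0, 0], [0.05, 0, 0, 0, 0], [0.05, 0, 0, 0, 0]]
  force: 30

```text
t: 20.2
tool_pos: [0.4884, -0.2064, 0.0294]
orientation: [2.868, -0.438, 0.933]
force: [-6.1, 3.1, 9.5]
opening: 0.0689
gripper_force: 29.7
```

```bash
python3 st.py
```

```text
t 20.2 p [ 0.4884 -0.2064  0.0294] q [-0.626 -0.347  2.468  0.437  0.454  0.909] tip [ 0.4962 -0.2089  0.0181]
axes x,y,z: [[0.772, -0.241, 0.588], [-0.299, -0.954, 0.001], [0.561, -0.176, -0.809]] F [-6.1  3.1  9.5] op 0.0689 tilt 36.0
```

Call:
inch_along:
  plan:
    - [[0.05, 0.006, 0, -0.008, 0], [0.05, 0.012, 0, -0.016, 0], [0.05, 0.018, 0, -0.025, 0], [0.05, 0.018, 0, -0.025, 0], [0.05, 0.018, 0, -0.025, 0], [0.05, 0.018, 0, -0.025, 0], [0.05, 0, 0, 0, 0]]

```text
t: 20.9
tool_pos: [0.4897, -0.2075, 0.1873]
orientation: [2.862, -0.437, 0.94]
force: [0.7, -1.3, -1.4]
opening: 0.0688
gripper_force: 29.5
```

```bash
python3 st.py .54 -.16 .18
python3 - <<'E'
from plant import read_camera
from h import *
c=read_camera("scene");cv2.imwrite("pics/s6.png",cv2.resize(c["image"][130:330,200:440,::-1],None,fx=3,fy=3))
E
```

```text
t 20.9 p [ 0.4897 -0.2075  0.1873] q [-0.626 -0.666  2.359  0.248  0.854  1.142] tip [ 0.4976 -0.21    0.1761]
axes x,y,z: [[0.769, -0.239, 0.593], [-0.299, -0.954, 0.003], [0.565, -0.18, -0.805]] F [ 0.7 -1.3 -1.4] op 0.0688 tilt 36.4
delta tool: [ 0.023  -0.0604  0.0258]
```

View pics/s6.png

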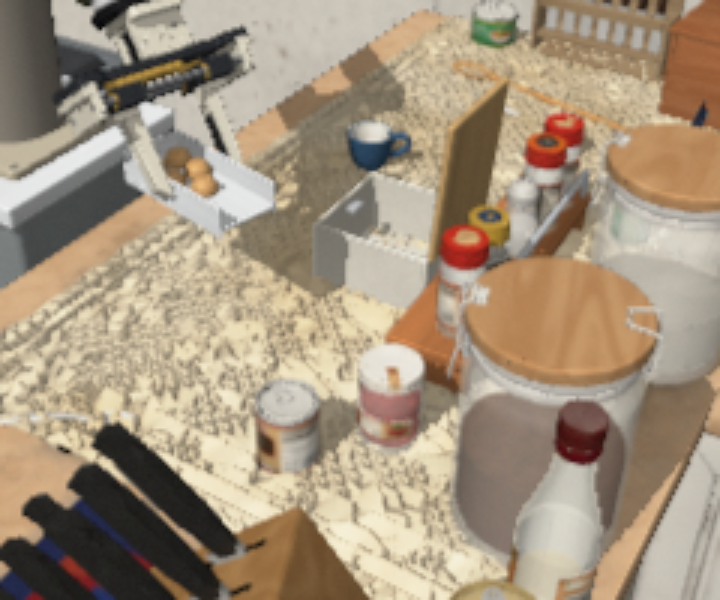

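Call:
inch_along:
  plan:
    - [[0.05, 0.006, -0.014, 0.003, 0], [0.05, 0.007, -0.018, 0.0035, 0], [0.05, 0.007, -0.018, 0.0035, 0], [0.05, 0.007, -0.016, 0.003, 0], [0.05, 0.002, -0.006, 0.001, -0.06], [0.05, 0, 0, 0, -0.12], [0.05, 0, 0, 0, -0.12], [0.05, 0, 0, 0, -0.12], [0.05, 0, 0, 0, -0.12], [0.05, 0, 0, 0, -0.12], [0.05, 0, 0, 0, -0.12], [0.05, 0, 0, 0, -0.12], [0.05, 0, 0, 0, -0.12], [0.05, 0, 0, 0, -0.12], [0.05, 0, 0, 0, -0.06], [0.05, 0, 0, 0, 0]]

```text
t: 22.55
tool_pos: [0.5381, -0.1462, 0.1834]
orientation: [2.386, 1.149, 0.622]
force: [-0.4, -0.2, -2.0]
opening: 0.0681
gripper_force: 29.5
```

```bash
python3 st.py .60 -.081 .18
python3 - <<'E'
from plant import read_camera
from h import *
c=read_camera("top");cv2.imwrite("pics/t7.png",cv2.resize(c["image"][110:280,220:420,::-1],None,fx=3,fy=3))
E
```

```text
t 22.6 p [ 0.5381 -0.1462  0.1834] q [-0.39  -0.55   2.29   0.072  0.782  0.248] tip [ 0.5458 -0.1486  0.172 ]
axes x,y,z: [[0.559, 0.802, 0.211], [0.615, -0.571, 0.543], [0.556, -0.174, -0.813]] F [-0.4 -0.2 -2. ] op 0.0681 tilt 35.6
delta tool: [ 0.0862 -0.001   0.0259]
```

View pics/t7.png

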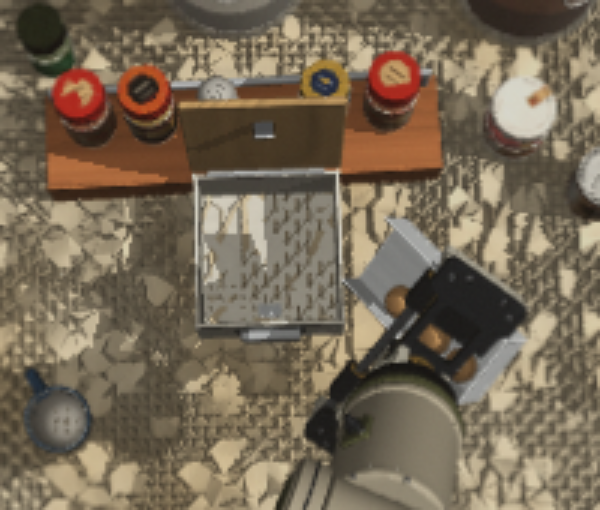

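Call:
inch_along:
  plan:
    - [[0.05, 0.0174, 0, 0.0046, -0.1], [0.05, 0.0173, 0.0017, 0.0046, -0.1], [0.05, 0.0171, 0.0035, 0.0046, -0.1], [0.05, 0.0166, 0.0051, 0.0046, -0.1], [0.05, 0.016, 0.0068, 0.0046, -0.1], [0.05, 0, 0, 0, 0]]

```text
t: 23.2
tool_pos: [0.6013, -0.0795, 0.1853]
orientation: [1.973, 1.66, 0.449]
force: [-0.2, 0.2, -1.3]
opening: 0.0686
gripper_force: 29.5
```

```bash
python3 st.py .60 -.081 .18
```

```text
t 23.2 p [ 0.6013 -0.0795  0.1853] q [-0.17  -0.361  2.157 -0.116  0.729  0.064] tip [ 0.6091 -0.0819  0.1739]
axes x,y,z: [[0.195, 0.978, -0.076], [0.806, -0.115, 0.58], [0.559, -0.174, -0.811]] F [-0.2  0.2 -1.3] op 0.0686 tilt 35.8
delta tool: [-0.0013 -0.0039  0.0038]
```

Call:
inch_along:
  plan:
    - [[0.05, 0, 0, 0, -0.12], [0.05, 0, 0, 0, -0.12], [0.05, 0, 0, 0, -0.12], [0.05, 0, 0, 0, -0.12], [0.05, 0, 0, 0, -0.12], [0.05, 0, 0, 0, 0], [0.05, 0, 0, 0, 0], [0.05, 0, 0, 0, -0.1], [0.05, 0, 0, 0, -0.1], [0.05, 0, 0, 0, 0], [0.05, 0, 0, 0, 0], [0.05, 0, 0, 0, 0]]

```text
t: 24.4
tool_pos: [0.6008, -0.0811, 0.1864]
orientation: [1.152, 2.242, 0.138]
force: [0.3, -0.2, -1.8]
opening: 0.0685
gripper_force: 29.5
```

```bash
python3 st.py
python3 - <<'E'
from plant import read_camera
from h import *
a=read_camera("top")["image"][110:280,220:420,::-1];b=read_camera("scene")["image"][130:270,240:400,::-1]
a=cv2.resize(a,(400,340));b=cv2.resize(b,(389,340));cv2.imwrite("pics/t8.png",np.hstack([a,b]))
E
```

```text
t 24.4 p [ 0.6008 -0.0811  0.1864] q [-0.173 -0.365  2.158 -0.115  0.73  -0.733] tip [ 0.6087 -0.0835  0.1751]
axes x,y,z: [[-0.438, 0.767, -0.469], [0.704, 0.617, 0.352], [0.559, -0.175, -0.81]] F [ 0.3 -0.2 -1.8] op 0.0685 tilt 35.9
```

View pics/t8.png

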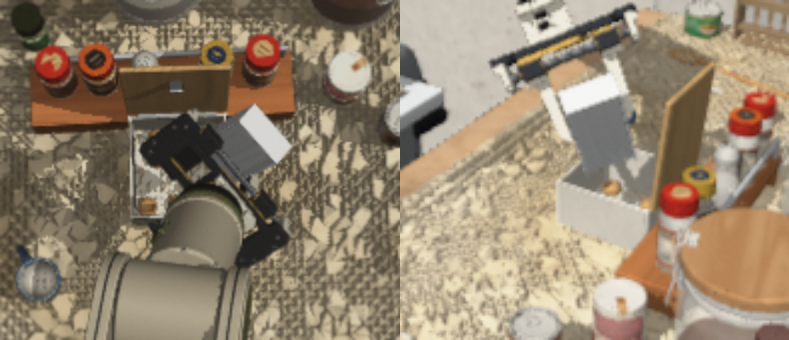

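Call:
inch_along:
  plan:
    - [[0.05, 0, 0, 0, -0.1], [0.05, 0, 0, 0, -0.1], [0.05, 0.006, 0, 0, 0], [0.05, -0.006, 0, 0, 0], [0.05, 0.006, 0, 0, 0], [0.05, -0.006, 0, 0, 0], [0.05, 0, 0, 0, 0]]

```text
t: 25.2
tool_pos: [0.6015, -0.0813, 0.1873]
orientation: [0.916, 2.342, 0.056]
force: [-0.5, 0.4, -0.7]
opening: 0.0688
gripper_force: 29.5
```

```bash
python3 st.py .54 -.22 .27
```

```text
t 25.2 p [ 0.6015 -0.0813  0.1873] q [-0.173 -0.364  2.156 -0.115  0.729 -0.936] tip [ 0.6093 -0.0838  0.1759]
axes x,y,z: [[-0.57, 0.627, -0.531], [0.601, 0.759, 0.251], [0.56, -0.176, -0.809]] F [-0.5  0.4 -0.7] op 0.0688 tilt 36.0
delta tool: [-0.0958 -0.1214 -0.077 ]
```

Call:
inch_along:
  plan:
    - [[0.05, -0.0212, 0.01, -0.0324, 0], [0.05, -0.0212, 0.01, -0.0324, 0], [0.05, -0.0133, -0.0354, -0.0023, 0], [0.05, -0.0133, -0.0354, -0.0023, 0], [0.05, -0.0133, -0.0354, -0.0023, 0], [0.05, -0.0133, -0.0354, -0.0023, 0], [0.05, 0, 0, 0, 0]]

```text
t: 25.9
tool_pos: [0.5394, -0.2249, 0.2672]
orientation: [0.922, 2.34, 0.052]
force: [0.5, -0.3, -1.2]
opening: 0.0685
gripper_force: 29.5
```

```bash
python3 st.py .487 -.205 .25
python3 - <<'E'
from plant import read_camera
from h import *
c=read_camera("top");np.savez("top9.npz",**c)
a=c["image"][110:280,220:440,::-1];cv2.imwrite("pics/t9.png",cv2.resize(a,None,fx=3,fy=3))
E
```

```text
t 25.9 p [ 0.5394 -0.2249  0.2672] q [-0.581 -0.518  2.117  0.194  0.941 -1.467] tip [ 0.5472 -0.2274  0.2559]
axes x,y,z: [[-0.567, 0.629, -0.531], [0.605, 0.756, 0.25], [0.559, -0.18, -0.81]] F [ 0.5 -0.3 -1.2] op 0.0685 tilt 36.0
delta tool: [ 0.0514 -0.021  -0.0189]
```

View pics/t9.png

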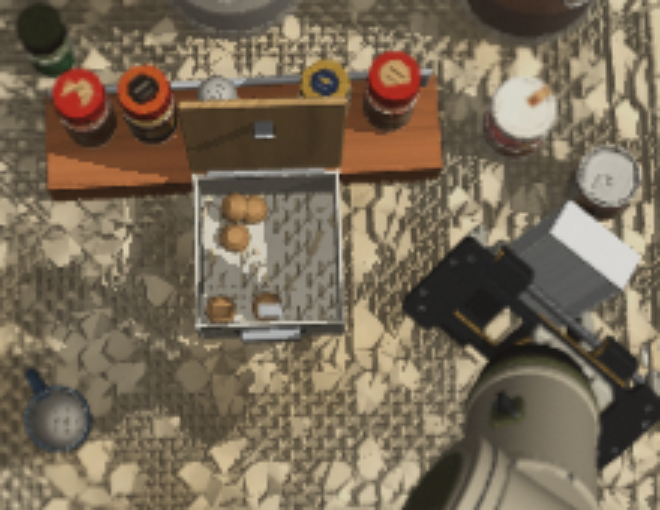

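All five biscuits lie in the box, at (234,208), (256,208), (234,237), (220,308) and (266,303). Now I'll turn the tray back level.

Call:
inch_along:
  plan:
    - [[0.05, 0, 0, 0, 0.15], [0.05, 0, 0, 0, 0.15], [0.05, 0, 0, 0, 0.15], [0.05, 0, 0, 0, 0.15], [0.05, 0, 0, 0, 0.15], [0.05, 0, 0, 0, 0.15], [0.05, 0, 0, 0, 0.15], [0.05, 0, 0, 0, 0.15], [0.05, 0, 0, 0, 0.15], [0.05, 0, 0, 0, 0.15], [0.05, 0, 0, 0, 0.15], [0.05, 0, 0, 0, 0.15], [0.05, 0, 0, 0, 0.15], [0.05, 0, 0, 0, 0.15], [0.05, 0, 0, 0, 0.15], [0.05, 0, 0, 0, 0.15], [0.05, 0, 0, 0, 0.15], [0.05, 0, 0, 0, 0.15], [0.05, 0, 0, 0, 0]]

```text
t: 27.85
tool_pos: [0.5417, -0.219, 0.2668]
orientation: [2.871, -0.441, 0.93]
force: [-0.5, 0.5, -2.1]
opening: 0.0686
gripper_force: 29.5
```

```bash
python3 st.py .495 -.207 .08
```

```text
t 27.9 p [ 0.5417 -0.219   0.2668] q [-0.569 -0.518  2.117  0.193  0.941  1.241] tip [ 0.5495 -0.2215  0.2554]
axes x,y,z: [[0.773, -0.244, 0.586], [-0.3, -0.954, -0.002], [0.56, -0.174, -0.81]] F [-0.5  0.5 -2.1] op 0.0686 tilt 35.9
delta tool: [-0.1485  0.0028  0.1231]
```

Call:
inch_along:
  plan:
    - [[0.05, -0.0297, 0.0006, 0.0246, 0], [0.05, -0.0297, 0.0006, 0.0246, 0], [0.05, -0.0297, 0.0006, 0.0246, 0], [0.05, -0.0297, 0.0006, 0.0246, 0], [0.05, -0.0297, 0.0006, 0.0246, 0], [0.05, -0.014, 0, 0.019, 0], [0.05, -0.008, 0, 0.011, 0], [0.05, 0, 0, 0, 0]]

```text
t: 28.65
tool_pos: [0.4926, -0.2068, 0.0398]
orientation: [2.874, -0.433, 0.923]
force: [-0.4, 0.7, -1.2]
opening: 0.0685
gripper_force: 29.5
```

```bash
python3 st.py .497 -.207 .031
```

```text
t 28.6 p [ 0.4926 -0.2068  0.0398] q [-0.619 -0.358  2.449  0.401  0.487  0.948] tip [ 0.5004 -0.2092  0.0284]
axes x,y,z: [[0.777, -0.239, 0.583], [-0.295, -0.956, 0.001], [0.556, -0.172, -0.813]] F [-0.4  0.7 -1.2] op 0.0685 tilt 35.6
delta tool: [-0.0016 -0.0011  0.0096]
```

Call:
inch_along:
  plan:
    - [[0.05, -0.0025, 0, 0.0045, 0], [0.05, 0, 0, 0, 0]]

```text
t: 28.85
tool_pos: [0.4954, -0.209, 0.0385]
orientation: [2.869, -0.436, 0.931]
force: [-0.3, 0.6, -2.5]
opening: 0.0687
gripper_force: 29.5
```

Call:
inch_along:
  plan:
    - [[0.05, -0.001, 0, 0.0035, 0], [0.05, 0, 0, 0, 0]]

```text
t: 29.05
tool_pos: [0.4963, -0.2096, 0.0349]
orientation: [2.869, -0.438, 0.931]
force: [1.0, 0.6, -1.4]
opening: 0.0686
gripper_force: 29.5
```

```bash
python3 st.py
```

```text
t 29.1 p [ 0.4963 -0.2096  0.0349] q [-0.619 -0.33   2.442  0.422  0.46   0.93 ] tip [ 0.5041 -0.212   0.0235]
axes x,y,z: [[0.773, -0.241, 0.587], [-0.298, -0.954, 0.001], [0.56, -0.176, -0.809]] F [ 1.   0.6 -1.4] op 0.0686 tilt 36.0
```

Call:
inch_along:
  plan:
    - [[0.05, -0.0024, 0, 0.0032, 0], [0.05, -0.0012, 0, 0.0016, 0], [0.05, 0, 0, 0, 0]]

```text
t: 29.35
tool_pos: [0.4966, -0.21, 0.0294]
orientation: [2.868, -0.439, 0.933]
force: [1.3, 0.2, 0.7]
opening: 0.0686
gripper_force: 29.5
```

Call:
inch_along:
  plan:
    - [[0.093, 0, 0, 0, 0], [0.093, 0, 0, 0, 0], [0.093, 0, 0, 0, 0], [0.093, 0, 0, 0, 0], [0.093, 0.006, 0, -0.008, 0], [0.093, 0.012, 0, -0.016, 0], [0.093, 0.025, 0, -0.034, 0], [0.093, 0.025, 0, -0.034, 0], [0.093, 0.025, 0, -0.034, 0], [0.093, 0, 0, 0, 0]]

```text
t: 30.35
tool_pos: [0.5002, -0.2121, 0.1952]
orientation: [2.858, -0.436, 0.945]
force: [0.1, -0.5, 0.6]
opening: 0.0932
gripper_force: 0.0
```

```bash
python3 - <<'E'
from plant import read_camera
from h import *
c=read_camera("top");P=cloud(c)
Q=P[195:280,345:410].reshape(-1,3);w=(Q[:,2]>.026)&(Q[:,2]<.042);print("tray",w.sum(),rect(Q[w]),np.percentile(Q[w][:,2],[5,50,95]))
cv2.imwrite("pics/t10.png",cv2.resize(c["image"][110:280,200:440,::-1],None,fx=3,fy=3))
for n,r,z0,z1 in [("mug",(222,258,228,266),.03,.07),("tin",(408,440,155,188),.06,.08),("jam",(378,408,130,165),.07,.1),("glass",(170,198,160,190),.02,.07)]:
    u0,u1,v0,v1=r;Q=P[v0:v1,u0:u1].reshape(-1,3);Q=Q[(Q[:,2]>z0)&(Q[:,2]<z1)];print(n,rect(Q))
E
```

```text
tray 57 (496, -210, 69, 150, 76.4) [0.02928921 0.03241139 0.03662565]
mug (474, 171, 75, 57, 2.9)
tin (673, -323, 55, 60, 44.0)
jam (733, -248, 59, 56, 7.3)
glass (669, 324, 51, 51, 5.0)
```

View pics/t10.png

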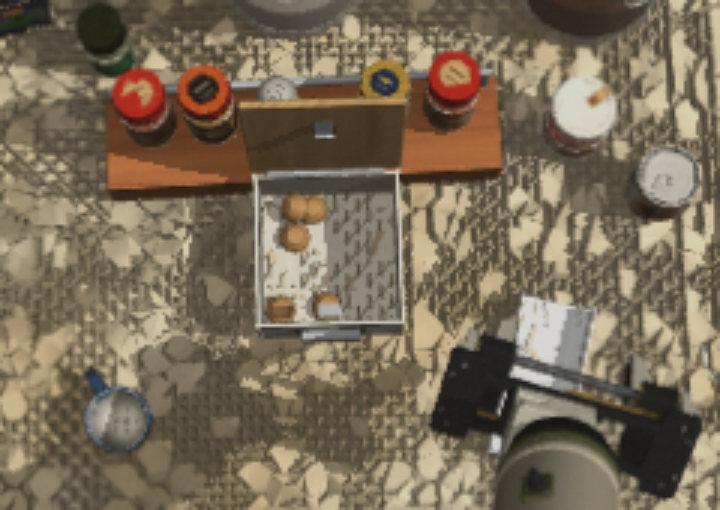

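The tray stands flat, all five biscuits are in the open box, the box is at the ledge, and the mug, glass, tin and jam jar haven't moved. Handing in.

```bash
python3 -c "
from plant import robot
print(robot.close_job())"
```

```text
the job is handed in; nothing more can be done
None
```

I've handed the job in at about 30 s of the 64 allowed; it printed no verdict. The last pictures show the lid open, all five biscuits in the box by the ledge, the empty tray back flat on the worktop, and the mug, glass, tin and jam jar where they were (I did not re-measure the teaspoon, which the arm never came near).

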